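# Flip a spot plate over the ramp edge

### The arm

A 7-joint arm with a two-finger parallel gripper is mounted at the origin on a cart in front of the work surface, level with it; the furniture and walls round the work are solid. World frame = base frame: x ahead of the robot, y to its left, z up, the work surface at z = 0. Lengths are in m, angles in rad, forces in N, time in s.
With the tool pointing down it reaches from about 0.4 to 0.85 m from the base axis. Payload 10.4 kg.
Tool frame: the origin (TCP) lies at the very end of the fingers, on their centre line; the grasp point (between the pads) lies 19 mm behind it; x points along the fingers, z is the direction in which the jaws open and shut, and the axes are right-handed (so a half turn about x gives the same grasp; the last joint's range is limited). The gripper opens to 85 mm and grips with 20 to 120 N. Pads are 22 mm wide; open, the fingers measure 114 mm over their backs; the gripper's body (76 mm by 85 mm) begins 54 mm behind the grasp point. The pads swing forward as they close: fully open they stand 13 mm farther back than shut.
Start: joints at [1.157, 0.332, -0.065, 1.46, 0.022, 1.35, -0.088], TCP at [0.238, -0.578, 0.231] pointing down, gripper open.
Joint ranges: [-2.6, 2.6], [-0.5, 2.12], [-1.47, 1.34], [0.16, 2.42], [-1.27, 4.41], [0.06, 2.06], [-2.6, 2.6]. Speed limits (rad/s): [2.22, 2.22, 2.79, 2.79, 3.14, 3.14, 3.14].

### API

Orientations are given as a unit quaternion [x, y, z, w].
In Python, from workcell import readout, camera, manip gives the robot as it stands.
- The arm moves only by the shell command python3 -m inch 'ROWS' [FORCE]. ROWS is JSON, a list of rows, each a list of 3 entries, a list of its own where there are three numbers: the turn, a rotation vector about the tool's x, y, z in degrees, then the shift along the tool's x, y, z in mm, then the closure, from 0 (fully open) to 1 (shut). In form: [[[wx, wy, wz], [dx, dy, dz], hand], ...]. A call has 1 to 10 rows; each row is the pose to reach, as a shift and turn from the pose measured when the call began, along the tool's axes at that moment; what a row does not reach only later rows make up. A row lasts 1/8 s, in which the tool goes at most 62.5 mm and 10.7 degrees, less where a joint would pass 70% of its speed; a pose out of reach is approached as far as the arm can. A call with a gripper value outside its range is refused whole. The fingers move at their own pace and stop on an object; FORCE is the grip in N (left out, the last holds). Time passes only in rows, so rows that repeat a pose let the fingers close. It gives the time, the measured TCP pose, the force and the opening at its end, in the units of the state.
- readout.get_obs(): the state, without advancing time (a new reading comes with each control period).
- camera(name): name is "side" or "top"; returns a dict with "pixels" (420x560x3 uint8, red, green, blue), "range_z" (420x560 float32, m along the optical axis (not along the pixel's ray), 0 where there is no reading), "intrinsics" (3x3 intrinsics, pixels), "extrinsics" (4x4, takes a point from world to camera coordinates). Camera axes: x right, y down, z forward; pixel columns grow to the right and rows downward; lengths in m; the calibration is good to about 2 mm. A picture is of the moment at which its call begins.
- manip.hand_in(): hands the job in, once; it reports no verdict.
The state is a dict: "clock": time; "joint_pos": joint angles; "joint_velocities": joint speeds; "tau": joint torques, N m; "position": TCP position; "ee_rot": TCP orientation; "ft_force": force on the tool from outside, world axes, zero at the start; "torque": the same for the moment, N m; "grip_width": opening from 0.0 (shut) to 1.0 (fully open).
Only numpy, scipy, OpenCV 4.12 (cv2) and the standard library are available. Lean on these libraries where they do the work, as an engineer would, in place of code of your own. Each camera call takes 0.05 s, during which the arm holds its last target.

### The job

Two white spot-test plates lie on the worktop, one with its wells down (smooth back up), the other with its wells up. Pick up the one lying wells down and, holding it level and squarely in line with the turn-over stand, let it go a few centimetres above the top edge of the stand's ramp with its middle a little past the edge on the tray side, so that it drops onto the edge, flips over and comes to rest wells up, flat in the stand's tray. Leave the other plate where it lies.

Things in the scene. Friction and masses are not known exactly. Their poses are not given: they have to be found in the camera images.
- plate_down: the spot plate to turn over: white slab 64 x 44 x 10 mm, 35 to 70 g, six shallow round wells (2 x 3) in one face, smooth flat back. It starts on the worktop, wells down. Origin in the middle of the slab; x along the 64 mm side, y along the 44 mm side (grip across this width, at the middle), z out of the face with the wells (down at the start, up when done).
- plate_up: the other spot plate, of the same shape, size and axes, lying with its wells up, to be left alone. Origin in the middle of the slab.
- stand: fixed metal turn-over stand: a steel ramp 110 mm wide, rising at 34 degrees to a free top edge 110 mm above the worktop, and an open tray beyond and below it. Origin on the worktop below the middle of that edge; x level, from the ramp over its edge towards the tray; y along the edge; z up. The ramp runs down from the edge to x = -58 mm; the space under the edge is open.
- ramp_edge (a point): middle of the ramp's top edge, axes as the stand's. A plate flips well if let go level, its 64 mm side along the stand's x, its origin 16 mm (10 to 25) beyond the edge towards +x and within 15 mm of the middle in y, its underside 30 mm (20 to 40) above the edge.
- tray (a point): middle of the tray's landing area, on its rubber floor 9 mm above the worktop, 60 mm from the edge along the stand's x. Inside, the tray reaches from x = -35 to +125 mm and y = -70 to +70 mm of the stand; its walls stand 20 mm above the worktop

How it is judged:
On the way, in this order (a step that is already met when the one before it is completed fails the run):
1. the plate is let go, still wells down and level within 25 degrees, with its middle at least 12 mm above the ramp's top edge (contact force between plate_down and the fingers below 0.05 N and angle between plate_down's own z axis and vertical above 2.7 rad and z of plate_down in the frame of stand above 0.122 m and horizontal distance between plate_down and ramp_edge below 0.06 m).
2. the released plate tips over the edge: turned by at least 45 degrees with its middle still 60 mm or more above the worktop (contact force between plate_down and the fingers below 0.05 N and angle between plate_down's own z axis and vertical below 2.35 rad and z of plate_down in the frame of stand above 0.06 m and horizontal distance between plate_down and ramp_edge below 0.09 m).
At the end, for the whole second after the job is handed in: the plate that lay wells down lies wells up in the stand's tray, flat within 10 degrees, released and at rest; the other plate is within 20 mm of where it lay (angle between plate_down's own z axis and vertical below 0.17 rad and x of plate_down in the frame of stand between -0.035 and 0.125 m and y of plate_down in the frame of stand between -0.07 and 0.07 m and z of plate_down in the frame of stand between 0.008 and 0.022 m and contact force between plate_down and the fingers below 0.05 N and linear speed of plate_down below 0.02 m/s and angular speed of plate_down below 0.2 rad/s and distance of plate_up from where it was at the start of the episode below 0.02 m); the robot touches nothing.
It fails at once if the other plate is moved by 20 mm or more (distance of plate_up from where it was at the start of the episode above 0.02 m).
It also fails if it takes over 38 s, if anything falls off the work surface, if the arm or the gripper's body presses on something with over 40 N, if the wrist force passes 120 N, or if a joint passes its speed limit or range.

## Working session

There is one attempt and no reset: what is moved stays moved. The work goes in short steps, Python scripts to look and compute and a shell command to move; the robot and the scene stay as the last step left them, time stands still between calls to the robot, and variables do not carry over. Pictures are saved under pics/ and viewed, and the job is handed in when it is done.

```bash
mkdir -p pics; ls; python3 - <<'E'
from workcell import readout, camera, manip
import cv2,numpy as np
o=readout.get_obs();print(o)
for n in("top","side"):
    c=camera(n);cv2.imwrite(f"pics/{n}0.png",c["pixels"][:,:,::-1]);np.savez(f"{n}0.npz",**c);print(c["intrinsics"],c["extrinsics"])
E
```

```text
pics
{'clock': 0.0, 'joint_pos': array([ 1.15741107,  0.33284903, -0.0647295 ,  1.46092144,  0.02160617,
        1.34986504, -0.08851127]), 'joint_velocities': array([ 9.79851670e-04, -4.20046144e-04,  1.15739879e-03,  3.17021156e-04,
        2.03143150e-05, -1.06069631e-03, -1.16536058e-03]), 'tau': array([-3.87583077e-04, -6.25445437e+01,  4.88753035e-02, -3.91600800e+01,
        1.60992489e-02,  9.96892661e-03,  5.70708025e-06]), 'position': array([ 0.2379473 , -0.57754879,  0.23053974]), 'ee_rot': array([ 0.39364633,  0.5879757 , -0.39315065,  0.58716242]), 'ft_force': array([0.88029096, 0.79857467, 0.04370858]), 'torque': array([-0.02081201,  0.00125009, -0.01173998]), 'grip_width': 0.9985118513994921}
[[478.87531192   0.         281.7369712 ]
 [  0.         478.87531192 212.80424842]
 [  0.           0.           1.        ]] [[-2.14243114e-02 -9.99761289e-01 -4.28539231e-03 -1.61962407e-01]
 [-9.79384537e-01  2.18484462e-02 -2.00819757e-01  5.32278218e-01]
 [ 2.00865449e-01 -1.05378051e-04 -9.79618834e-01  1.10203951e+00]
 [ 0.00000000e+00  0.00000000e+00  0.00000000e+00  1.00000000e+00]]
[[413.90876048   0.         277.84568313]
 [  0.         413.90876048 206.65796022]
 [  0.           0.           1.        ]] [[-0.97966134 -0.1994582  -0.02191106  0.48241288]
 [-0.07975576  0.48725831 -0.86960817  0.19168702]
 [ 0.18412682 -0.85017396 -0.49325606  0.87999302]
 [ 0.          0.          0.          1.        ]]
```

View pics/top0.png

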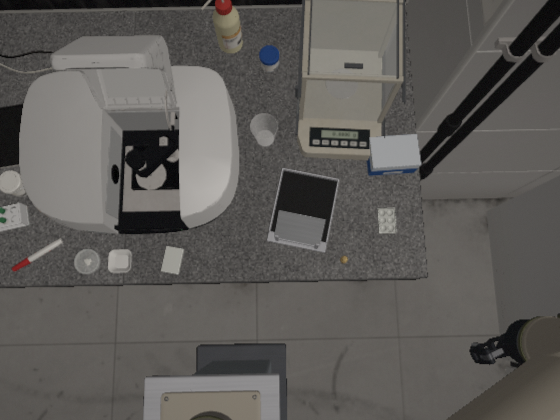

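View pics/side0.png

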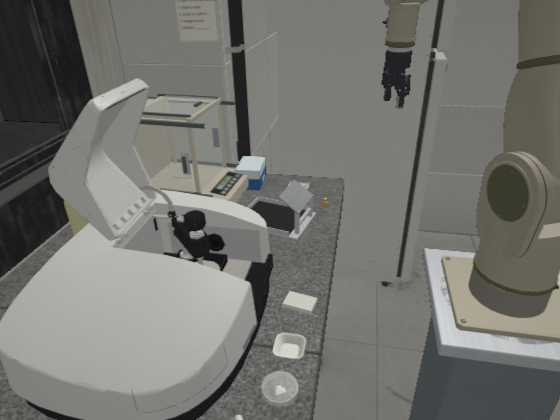

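The top view shows the wells-down plate at about (173,260), the wells-up plate at (387,220), and the stand at about (303,210), with its ramp near (300,230) and its tray going up the image. Next I'll zoom in and measure.

```bash
cat > h.py <<'E'
import numpy as np,cv2
def cast(c,uv,z):
    K=c["intrinsics"];T=c["extrinsics"];R=T[:3,:3];t=T[:3,3]
    uv=np.atleast_2d(uv).astype(float)
    d=(np.c_[uv,np.ones(len(uv))]@np.linalg.inv(K).T)@R
    o=-R.T@t
    return o+d*((z-o[2])/d[:,2])[:,None]
def cloud(c):
    K=c["intrinsics"];T=c["extrinsics"];Z=c["range_z"]
    v,u=np.mgrid[:420,:560]
    p=np.stack([(u-K[0,2])/K[0,0]*Z,(v-K[1,2])/K[1,1]*Z,Z],-1)
    return (p-T[:3,3])@T[:3,:3]
E
python3 - <<'E'
from h import *
c=dict(np.load("top0.npz"));im=c["pixels"][:,:,::-1]
P=cloud(c)
a=cv2.resize(im[165:285,150:210],None,fx=5,fy=5,interpolation=cv2.INTER_CUBIC)
b=cv2.resize(im[165:265,255:345],None,fx=5,fy=5,interpolation=cv2.INTER_CUBIC)
cv2.imwrite("pics/b.png",b);cv2.imwrite("pics/a.png",a)
# plate
for box in((155,240,195,280),(370,200,405,240)):
    x0,y0,x1,y1=box
    g=cv2.cvtColor(im,cv2.COLOR_BGR2GRAY)[y0:y1,x0:x1]
    m=(g>150).astype(np.uint8)
    k=max(cv2.findContours(m,0,1)[0],key=cv2.contourArea)
    pts=cast(c,k[:,0]+[x0,y0],0.010)[:,:2]
    print(cv2.minAreaRect((pts*1000).astype(np.float32)), P[y0:y1,x0:x1,2][m>0].mean())
for v in range(190,256,4): print(v,[np.round(P[v,u]*1000).astype(int).tolist() for u in (285,300,315)])
c=dict(np.load("side0.npz"));im=c["pixels"][:,:,::-1]
cv2.imwrite("pics/s.png",cv2.resize(im[165:325,230:350],None,fx=5,fy=3.75*4/3,interpolation=cv2.INTER_CUBIC)[:600])
E
```

```text
((425.33038330078125, 98.47523498535156), (40.396522521972656, 59.3760986328125), 78.96717834472656) 0.012016499759439041
((495.7142333984375, -433.45074462890625), (38.27127456665039, 25.252952575683594), 88.73223114013672) 0.021512985951345227
190 [[597, -183, 7], [596, -221, 6], [594, -259, 11]]
194 [[586, -183, 10], [585, -221, 11], [585, -259, 7]]
198 [[577, -183, 5], [576, -221, 5], [575, -259, 6]]
202 [[566, -182, 5], [565, -220, 7], [563, -258, 12]]
206 [[556, -182, 5], [554, -220, 9], [554, -258, 7]]
210 [[545, -182, 6], [544, -220, 9], [543, -257, 11]]
214 [[515, -181, 106], [512, -215, 115], [533, -257, 8]]
218 [[507, -181, 97], [505, -215, 103], [504, -250, 107]]
222 [[498, -181, 97], [497, -215, 100], [495, -250, 102]]
226 [[490, -180, 89], [489, -215, 91], [487, -250, 97]]
230 [[481, -180, 85], [480, -215, 85], [478, -250, 93]]
234 [[473, -180, 75], [472, -215, 81], [470, -250, 87]]
238 [[464, -180, 72], [464, -215, 70], [461, -250, 82]]
242 [[464, -180, 9], [459, -216, 37], [453, -250, 76]]
246 [[455, -180, -2], [453, -217, 6], [447, -252, 44]]
250 [[445, -180, -1], [445, -217, -4], [443, -254, 4]]
254 [[435, -179, -1], [434, -217, -1], [434, -254, -3]]
```

View pics/b.png

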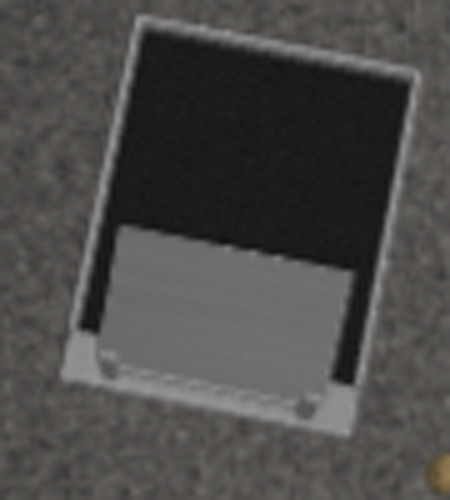

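View pics/s.png

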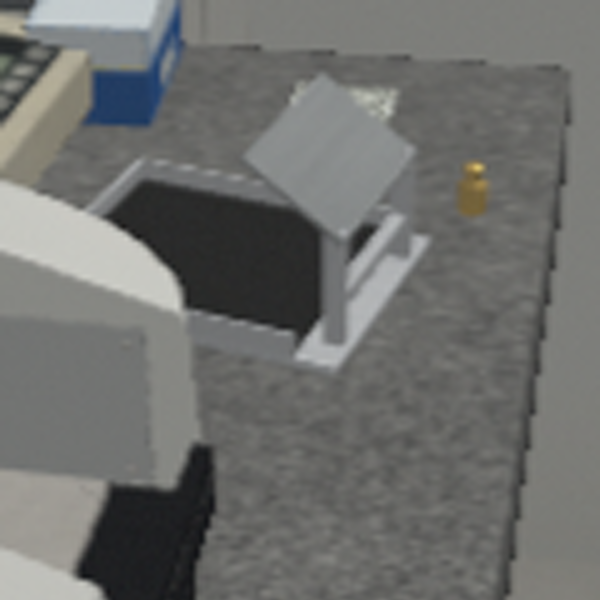

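View pics/a.png

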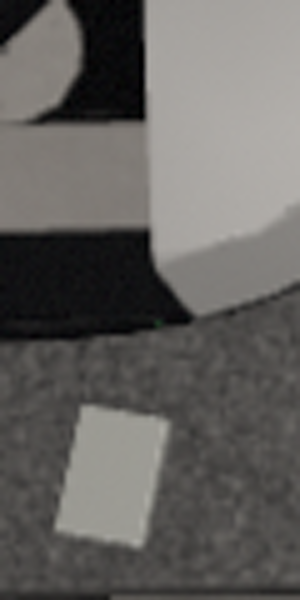

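```bash
python3 - <<'E'
from h import *
from scipy.spatial.transform import Rotation as Ro
c=dict(np.load("top0.npz"));im=c["pixels"][:,:,::-1]
f=lambda p:(np.array(p)+.5)/5-.5+[255,165]
e=cast(c,[f((119,225)),f((353,270))],.110)*1000
print("edge",e.round(1),e.mean(0),np.linalg.norm(e[0]-e[1]))
d=e[0]-e[1];print("yaw from edge",np.degrees(np.arctan2(-d[0],d[1])))
t=cast(c,[f((137,17)),f((419,73)),f((357,385)),f((76,332))],.020)*1000
print("tray rim",t.round(1));
for i,j in((3,0),(2,1)):
    d=t[j]-t[i];print("yaw side",np.degrees(np.arctan2(d[1],d[0])),np.linalg.norm(d))
d=t[0]-t[1];print("yaw far",np.degrees(np.arctan2(-d[0],d[1])),np.linalg.norm(d))
# sub pixel plate
g=cv2.cvtColor(im,cv2.COLOR_BGR2GRAY)[240:280,155:195]
big=cv2.resize(g,None,fx=8,fy=8,interpolation=cv2.INTER_CUBIC)
m=(big>115).astype(np.uint8)
k=max(cv2.findContours(m,0,1)[0],key=cv2.contourArea)
pts=cast(c,(k[:,0]+.5)/8-.5+[155,240],.010)[:,:2]*1000
print(cv2.minAreaRect(pts.astype(np.float32)))
# second view
s=dict(np.load("side0.npz"));g=cv2.cvtColor(s["pixels"],cv2.COLOR_RGB2GRAY)[285:320,275:325]
big=cv2.resize(g,None,fx=8,fy=8,interpolation=cv2.INTER_CUBIC)
k=max(cv2.findContours((big>140).astype(np.uint8),0,1)[0],key=cv2.contourArea)
pts=cast(s,(k[:,0]+.5)/8-.5+[275,285],.010)[:,:2]*1000
print("side",cv2.minAreaRect(pts.astype(np.float32)))
for n,cc in(("top",c),("side",s)):
    P=cloud(cc).reshape(-1,3);P=P[cc["range_z"].ravel()>0]
    for y0 in np.arange(-.05,.25,.04):
        q=P[(P[:,1]>y0)&(P[:,1]<y0+.04)&(P[:,2]>.03)&(P[:,2]<.4)&(P[:,0]>.38)]
        if len(q): i=q[:,0].argmin();print(n,y0.round(2),q[i].round(3),[ (round(z,2),q[(q[:,2]>z)&(q[:,2]<z+.05)][:,0].min().round(3)) for z in(.05,.1,.15,.2,.3) if ((q[:,2]>z)&(q[:,2]<z+.05)).any()])
T=Ro.from_quat([ 0.39364633,  0.5879757 , -0.39315065,  0.58716242]).as_matrix();print(T.round(3))
E
```

```text
edge [[ 524.7 -166.1  110. ]
 [ 501.3 -272.6  110. ]] [ 513.02491435 -219.33757261  110.        ] 109.11379081714088
yaw from edge -12.395522396333094
tray rim [[ 651.3 -176.7   20. ]
 [ 618.7 -318.2   20. ]
 [ 461.  -280.6   20. ]
 [ 490.4 -143.2   20. ]]
yaw side -11.776637966826184 164.43735788016323
yaw side -13.393041948947033 162.18469276113825
yaw far -12.976678797815703 145.16715109713502
((425.9390563964844, 98.82386779785156), (45.920597076416016, 65.04571533203125), 78.99935150146484)
side ((425.3793640136719, 98.19367980957031), (45.28034591674805, 65.54745483398438), 79.34186553955078)
top -0.05 [ 0.522 -0.01   0.055] [(0.05, np.float64(0.522)), (0.1, np.float64(0.526)), (0.15, np.float64(0.56)), (0.2, np.float64(0.99))]
top -0.01 [0.503 0.03  0.058] [(0.05, np.float64(0.503)), (0.1, np.float64(0.507)), (0.15, np.float64(0.515)), (0.2, np.float64(0.984))]
top 0.03 [0.493 0.062 0.063] [(0.05, np.float64(0.493)), (0.1, np.float64(0.501)), (0.15, np.float64(0.504)), (0.2, np.float64(0.698)), (0.3, np.float64(0.756))]
top 0.07 [0.492 0.096 0.069] [(0.05, np.float64(0.492)), 
[... 1243 characters left out ...]
659)), (0.2, np.float64(0.701)), (0.3, np.float64(0.812))]
side 0.11 [0.491 0.126 0.08 ] [(0.05, np.float64(0.491)), (0.1, np.float64(0.601)), (0.15, np.float64(0.6)), (0.2, np.float64(0.601)), (0.3, np.float64(0.822))]
side 0.15 [0.491 0.153 0.082] [(0.05, np.float64(0.491)), (0.1, np.float64(0.607)), (0.15, np.float64(0.607)), (0.2, np.float64(0.608))]
side 0.19 [0.487 0.22  0.057] [(0.05, np.float64(0.487)), (0.1, np.float64(0.49)), (0.15, np.float64(0.5)), (0.2, np.float64(0.735)), (0.3, np.float64(0.754))]
side 0.23 [0.486 0.237 0.059] [(0.05, np.float64(0.486)), (0.1, np.float64(0.491)), (0.15, np.float64(0.504))]
[[-0.001  0.925  0.381]
 [ 0.001  0.381 -0.925]
 [-1.    -0.    -0.001]]
```

The plate's middle is at (0.4256, 0.0985) with yaw −10.9°, and the two views agree within 1 mm. The stand's edge middle is at (0.513, −0.219) with yaw about −12.7°. I'll write a helper that works out the shifts, then make the first transit.

```bash
cat > go.py <<'E'
import sys,numpy as np
from workcell import readout
from scipy.spatial.transform import Rotation as Ro
x,y,z,h=map(float,sys.argv[1:5]);h=np.radians(h)
o=readout.get_obs();R=Ro.from_quat(o["ee_rot"])
ty=[np.cos(h),np.sin(h),0];tx=[0,0,-1];tz=np.cross(tx,ty)
G=Ro.from_matrix(np.array([tx,ty,tz]).T)
print("turn",np.degrees((R.inv()*G).as_rotvec()).round(2),"shift",(R.inv().apply(np.array([x,y,z])-o["position"])*1000).round(1))
print("clock",o["clock"],"pos",o["position"].round(4),"heading",np.degrees(np.arctan2(*R.as_matrix()[[1,0],1])).round(2),"q",o["joint_pos"].round(2),"f",o["ft_force"].round(1),"w",o["grip_width"])
E
python3 go.py .48 -.15 .2 5
python3 -m inch '[[[6,0,0],[10,40,-30],0],[[12,0,0],[20,90,-70],0],[[17,0,0],[30,140,-110],0],[[17,0,0],[30,190,-150],0],[[17,0,0],[30,240,-190],0],[[17,0,0],[30,290,-228],0],[[17,0,0],[30,340,-267],0],[[17,0,0],[30,387,-304],0],[[17,0,0],[30,387,-304],0],[[17,0,0],[30,387,-304],0]]'
python3 go.py .4256 .0985 .12 -10.9
```

```text
turn [ 1.739e+01 -7.000e-02  1.000e-02] shift [  30.9  386.7 -303.1]
clock 0.1 pos [ 0.238  -0.5776  0.2306] heading 22.39 q [ 1.16  0.33 -0.06  1.46  0.02  1.35 -0.09] f [ 0.5 -0.1 -0.3] w 1.0025526519606285
clock: 1.35
position: [0.4797, -0.1491, 0.2006]
ee_rot: [0.476, 0.524, -0.476, 0.523]
ft_force: [-0.5, -0.0, 0.3]
grip_width: 0.998
turn [16.33 -0.06  0.08] shift [  81.   -30.3 -251.5]
clock 1.35 pos [ 0.4797 -0.1491  0.2006] heading 5.43 q [ 0.6   0.11 -0.41  1.8   0.05  1.24 -1.3 ] f [-0.5 -0.   0.3] w 0.9980689530344673
```

```bash
python3 -m inch '[[[5,0,0],[10,-8,-55],0],[[10,0,0],[30,-15,-110],0],[[16.3,0,0],[50,-22,-165],0],[[16.3,0,0],[70,-28,-215],0],[[16.3,0,0],[81,-30.3,-251.5],0],[[16.3,0,0],[81,-30.3,-251.5],0],[[16.3,0,0],[81,-30.3,-251.5],0],[[16.3,0,0],[81,-30.3,-251.5],0]]'
python3 go.py .4256 .0985 .001 -10.9
python3 - <<'E'
from workcell import camera
import cv2
for n in("top","side"):cv2.imwrite(f"pics/{n}1.png",camera(n)["pixels"][:,:,::-1])
import numpy as np
a=cv2.imread("pics/top1.png")[160:300,110:250];b=cv2.imread("pics/side1.png")[180:320,230:370]
cv2.imwrite("pics/ab1.png",np.hstack([cv2.resize(i,(400,400)) for i in(a,b)]))
E
```

```text
clock: 2.35
position: [0.4261, 0.0968, 0.1202]
ee_rot: [-0.546, -0.45, 0.546, -0.449]
ft_force: [-0.3, 0.1, -1.2]
grip_width: 0.999
turn [-0.13 -0.04  0.06] shift [119.2  -0.7  -1.5]
clock 2.35 pos [0.4261 0.0968 0.1202] heading -11.03 q [ 0.32  0.06 -0.66  2.04  0.04  1.06 -2.12] f [-0.3  0.1 -1.2] w 0.998916566563739
```

View pics/ab1.png

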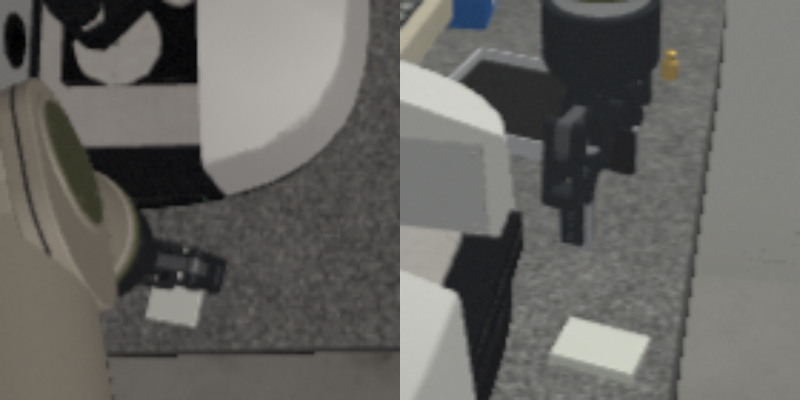

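The gripper hangs above the plate, with its jaws across the width (top panel at about (190,270)) and clear of the white instrument. Now I'll descend in two stages.

```bash
python3 -m inch '[[[0,0,0],[40,-0.7,-1.5],0],[[0,0,0],[75,-0.7,-1.5],0],[[0,0,0],[97,-0.7,-1.5],0],[[0,0,0],[97,-0.7,-1.5],0],[[0,0,0],[110,-0.7,-1.5],0],[[0,0,0],[119,-0.7,-1.5],0],[[0,0,0],[119,-0.7,-1.5],0],[[0,0,0],[119,-0.7,-1.5],0]]'
python3 go.py .4256 .0985 .001 -10.9
python3 - <<'E'
from workcell import camera
import cv2,numpy as np
for n in("top","side"):cv2.imwrite(f"pics/{n}2.png",camera(n)["pixels"][:,:,::-1])
a=cv2.imread("pics/top2.png")[200:300,120:220];b=cv2.imread("pics/side2.png")[240:330,255:345]
cv2.imwrite("pics/ab2.png",np.hstack([cv2.resize(i,(400,400)) for i in(a,b)]))
E
```

```text
clock: 3.45
position: [0.4257, 0.0991, 0.0014]
ee_rot: [0.546, 0.45, -0.545, 0.449]
ft_force: [1.0, 0.5, -0.4]
grip_width: 1.004
turn [-0.08 -0.05  0.04] shift [0.4 0.  0.6]
clock 3.45 pos [0.4257 0.0991 0.0014] heading -10.98 q [ 0.26  0.27 -0.63  2.13  0.22  0.8  -2.28] f [ 1.   0.5 -0.4] w 1.0036185767208285
```

View pics/ab2.png

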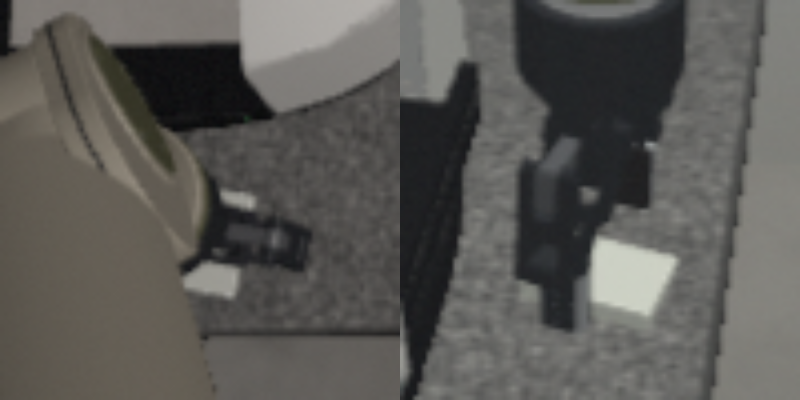

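The plate shows on both sides of the fingers, so the jaws straddle its middle. Closing now.

```bash
python3 -m inch '[[[0,0,0],[0.5,0,0.6],0.3],[[0,0,0],[0.5,0,0.6],0.6],[[0,0,0],[0.5,0,0.6],0.7],[[0,0,0],[0.5,0,0.6],0.7],[[0,0,0],[0.5,0,0.6],0.7],[[0,0,0],[0.5,0,0.6],0.7]]' 40
python3 go.py .4256 .0985 .001 -10.9
```

```text
clock: 4.3
position: [0.4258, 0.0984, 0.0014]
ee_rot: [0.546, 0.45, -0.545, 0.45]
ft_force: [-2.1, -0.8, 6.6]
grip_width: 0.5
turn [-0.09 -0.03  0.02] shift [ 0.4 -0.2 -0. ]
clock 4.3 pos [0.4258 0.0984 0.0014] heading -10.99 q [ 0.26  0.27 -0.63  2.13  0.22  0.8  -2.27] f [-2.1 -0.8  6.6] w 0.4997539581892742
```

```bash
python3 -m inch '[[[0,0,0],[-20,0,0],0.7],[[0,0,0],[-60,0,0],0.7],[[0,0,0],[-110,0,0],0.7],[[0,0,0],[-160,0,0],0.7],[[0,0,0],[-200,0,0],0.7],[[0,0,0],[-200,0,0],0.7],[[0,0,0],[-200,0,0],0.7]]'
python3 go.py .48 -.08 .21 -12.7
python3 - <<'E'
from workcell import camera
import cv2,numpy as np
for n in("top","side"):cv2.imwrite(f"pics/{n}3.png",camera(n)["pixels"][:,:,::-1])
a=cv2.imread("pics/top3.png")[180:300,120:240];b=cv2.imread("pics/side3.png")[140:280,225:365]
cv2.imwrite("pics/ab3.png",np.hstack([cv2.resize(i,(400,400)) for i in(a,b)]))
E
```

```text
clock: 5.18
position: [0.4254, 0.0981, 0.2007]
ee_rot: [-0.545, -0.45, 0.546, -0.45]
ft_force: [0.3, -0.4, -0.7]
grip_width: 0.501
turn [ 1.71 -0.    0.06] shift [ -9.4  87.6 164.4]
clock 5.175 pos [0.4254 0.0981 0.2007] heading -10.99 q [ 0.36 -0.04 -0.67  1.94 -0.02  1.23 -2.06] f [ 0.3 -0.4 -0.7] w 0.5005061099774233
```

View pics/ab3.png

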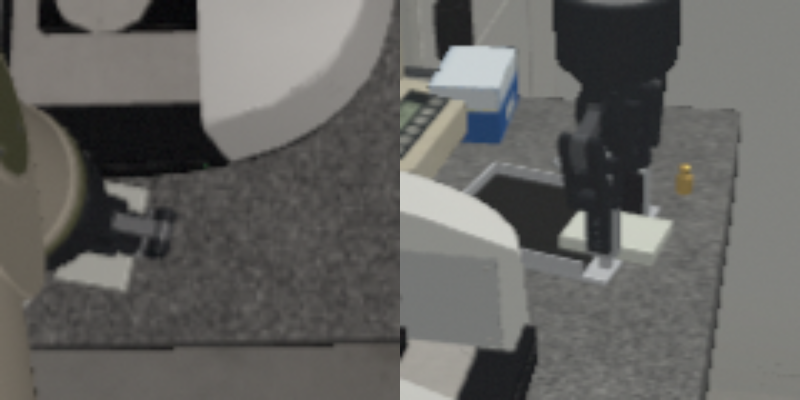

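The plate is held level at its middle. Next, transit to above the release point.

```bash
python3 go.py .5286 -.2229 .2 -12.7; python3 -m inch '[[[0.5,0,0],[0,17,30],0.7],[[0.8,0,0],[0,35,65],0.7],[[1.2,0,0],[0,54,105],0.7],[[1.5,0,0],[0,76,145],0.7],[[1.7,0,0],[0,98,185],0.7],[[1.7,0,0],[0,120,225],0.7],[[1.7,0,0],[0,140,265],0.7],[[1.7,0,0],[0,155,295],0.7],[[1.7,0,0],[0,162.5,331],0.7],[[1.7,0,0],[0,162.5,334.8],0.7]]'
python3 go.py .5286 -.2229 .1414 -12.7
```

```text
turn [1.72 0.   0.14] shift [-2.000e-01  1.628e+02  2.954e+02]
clock 5.275 pos [0.425  0.0982 0.2002] heading -10.98 q [ 0.36 -0.04 -0.67  1.94 -0.02  1.23 -2.06] f [ 0.1  0.8 -1.6] w 0.4963098693442387
clock: 6.52
position: [0.5195, -0.2643, 0.1977]
ee_rot: [-0.552, -0.442, 0.554, -0.439]
ft_force: [-0.6, 0.2, -1.0]
grip_width: 0.498
turn [-0.22  0.01  0.31] shift [ 56.3  -0.1 -42.4]
clock 6.525 pos [ 0.5195 -0.2643  0.1977] heading -12.92 q [ 0.68  0.29 -0.34  1.6   0.1   1.27 -1.48] f [-0.6  0.2 -1. ] w 0.4981570313913183
```

I typed the last row's shift about 40 mm too long. It's harmless at this height, and I'll correct it while going down, then look.

```bash
python3 -m inch '[[[0,0,0.3],[0,0,-20],0.7],[[0,0,0.3],[0,0,-42.4],0.7],[[0,0,0.3],[20,0,-42.4],0.7],[[0,0,0.3],[41,0,-42.4],0.7],[[0,0,0.3],[41,0,-42.4],0.7],[[0,0,0.3],[41,0,-42.4],0.7]]'
python3 go.py .5286 -.2229 .1414 -12.7
python3 - <<'E'
from workcell import camera
import cv2,numpy as np
for n in("top","side"):
    c=camera(n);np.savez(f"{n}4.npz",**c);cv2.imwrite(f"pics/{n}4.png",c["pixels"][:,:,::-1])
a=cv2.imread("pics/top4.png")[160:270,245:355];b=cv2.imread("pics/side4.png")[130:250,230:350]
cv2.imwrite("pics/ab4.png",np.hstack([cv2.resize(i,(400,400),interpolation=2) for i in(a,b)]))
E
```

```text
clock: 7.28
position: [0.5293, -0.2217, 0.1574]
ee_rot: [0.553, 0.441, -0.553, 0.441]
ft_force: [0.6, -0.7, 0.4]
grip_width: 0.499
turn [-0.13 -0.01 -0.03] shift [16.  -0.4  1.3]
clock 7.275 pos [ 0.5293 -0.2217  0.1574] heading -12.83 q [ 0.63  0.3  -0.37  1.68  0.11  1.19 -1.56] f [ 0.6 -0.7  0.4] w 0.49873577052134416
```

View pics/ab4.png

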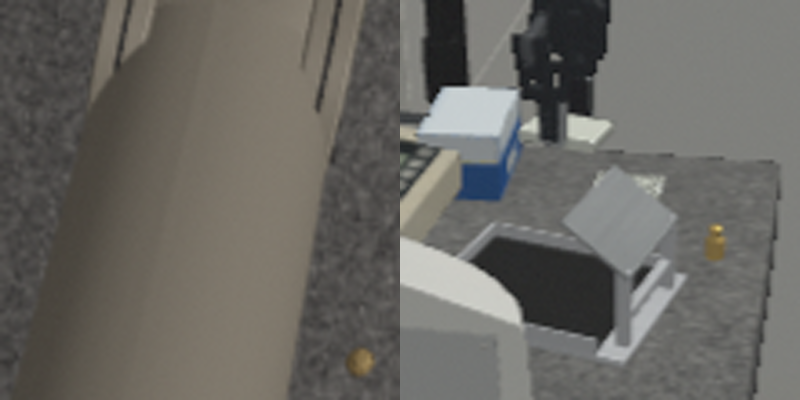

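```bash
python3 - <<'E'
from h import *
c=dict(np.load("side4.npz"));im=c["pixels"][:,:,::-1]
b=im[155:185,260:305]
cv2.imwrite("pics/z4.png",cv2.resize(b,None,fx=16,fy=16,interpolation=cv2.INTER_CUBIC))
E
```

```text
(no output)
```

View pics/z4.png

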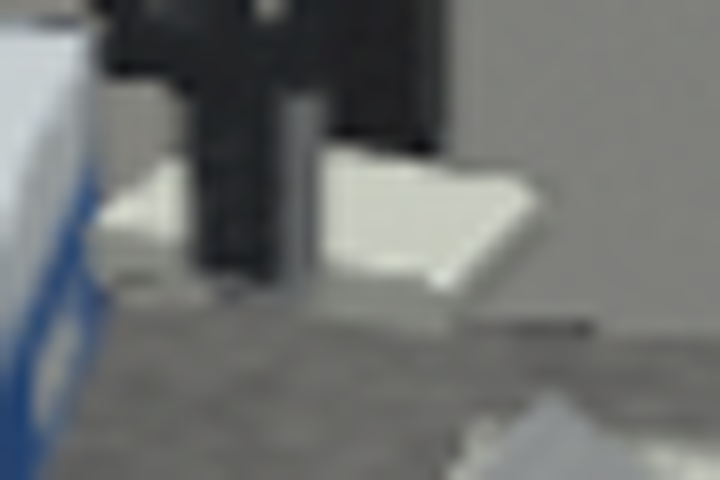

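```bash
python3 - <<'E'
from h import *
c=dict(np.load("side4.npz"))
f=lambda p:(np.array(p)+.5)/16-.5+[260,155]
p=cast(c,[f((445,290)),f((542,190)),f((97,222))],.166)*1000
print(p.round(1),np.linalg.norm(p[0]-p[1]),np.linalg.norm(p[0]-p[2]),"centre",(p[1]+p[2])/2)
d=p[2]-p[0];print(np.degrees(np.arctan2(d[1],d[0])))
h=np.radians(-12.7);w=((p[1]+p[2])/2-[513,-219.3,0])[:2];print("stand frame",w@[np.cos(h),np.sin(h)],w@[-np.sin(h),np.cos(h)])
# edge of ramp from the side view, corners in side crop s.png (x5, origin 230,165)
s=dict(np.load("side0.npz"));g=lambda p:(np.array(p)+.5)/5-.5+[230,165]
e=cast(s,[g((246,157)),g((322,74))],.110)*1000;print("edge side",e.round(1),e.mean(0))
E
```

```text
[[ 503.2 -192.5  166. ]
 [ 494.5 -233.2  166. ]
 [ 564.1 -209.7  166. ]] 41.62165322158697 63.204251163694806 centre [ 529.26103685 -221.46914633  166.        ]
-15.747955479882181
stand frame 16.340081754960856 1.458850052555453
edge side [[ 521.7 -168.   110. ]
 [ 499.3 -270.5  110. ]] [ 510.48564461 -219.20609497  110.        ]
```

By ray casting, the plate's middle is at (0.529, −0.2215), which is 16–18.5 mm past the edge depending on which view the edge is taken from. It is level and aligned. I'll lower it the last 16 mm and release.

```bash
python3 -m inch '[[[0,0,0],[8,-1,1],0.7],[[0,0,0],[16,-1,1],0.7],[[0,0,0],[16,-1,1],0.7],[[0,0,0],[16,-1,1],0.7],[[0,0,0],[16,-1,1],0.7]]'
python3 go.py .5286 -.2229 .1414 -12.7
python3 -m inch '[[[0,0,0],[0,0,0],0],[[0,0,0],[0,0,0],0],[[0,0,0],[0,0,0],0],[[0,0,0],[0,0,0],0],[[0,0,0],[0,0,0],0],[[0,0,0],[0,0,0],0]]'
python3 - <<'E'
from workcell import camera
import cv2,numpy as np
for n in("top","side"):
    c=camera(n);cv2.imwrite(f"pics/{n}5.png",c["pixels"][:,:,::-1])
a=cv2.imread("pics/top5.png")[160:270,245:355];b=cv2.imread("pics/side5.png")[130:250,230:350]
cv2.imwrite("pics/ab5.png",np.hstack([cv2.resize(i,(400,400),interpolation=2) for i in(a,b)]))
E
```

```text
clock: 8.0
position: [0.5283, -0.2233, 0.142]
ee_rot: [0.553, 0.44, -0.553, 0.441]
ft_force: [-0.1, 0.1, -1.2]
grip_width: 0.499
turn [-0.18  0.01 -0.09] shift [ 0.6  0.2 -0.4]
clock 8.0 pos [ 0.5283 -0.2233  0.142 ] heading -12.88 q [ 0.63  0.31 -0.36  1.7   0.12  1.15 -1.57] f [-0.1  0.1 -1.2] w 0.49914401393028673
clock: 8.75
position: [0.5283, -0.2233, 0.1419]
ee_rot: [0.553, 0.44, -0.553, 0.441]
ft_force: [-1.0, 0.3, -0.0]
grip_width: 1.001
```

View pics/ab5.png

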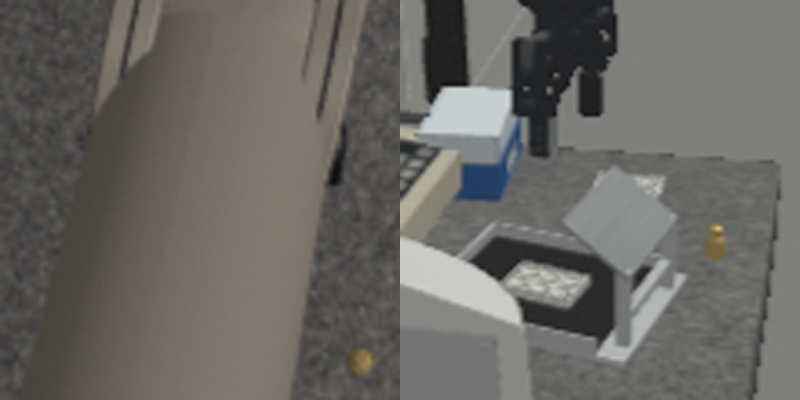

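The plate flipped and lies wells up in the tray, at about (548,283) in the right panel. I'll raise the arm clear and check from above.

```bash
python3 -m inch '[[[0,0,0],[-30,0,0],0],[[0,0,0],[-70,0,0],0],[[0,0,0],[-110,0,0],0],[[0,0,0],[-110,-25,-50],0],[[0,0,0],[-110,-45,-100],0],[[0,0,0],[-110,-70,-150],0],[[0,0,0],[-110,-85,-200],0],[[0,0,0],[-110,-85,-200],0],[[0,0,0],[-110,-85,-200],0]]'
python3 - <<'E'
from workcell import camera
from h import *
for n in("top","side"):
    c=camera(n);np.savez(f"{n}6.npz",**c);cv2.imwrite(f"pics/{n}6.png",c["pixels"][:,:,::-1])
a=cv2.imread("pics/top6.png")[150:270,245:405];b=cv2.imread("pics/side6.png")[160:250,230:350]
cv2.imwrite("pics/ab6.png",np.hstack([cv2.resize(i,(400,300),interpolation=2) for i in(a,b)]))
for n in("top","side"):
    c=dict(np.load(n+"6.npz"));P=cloud(c);g=c["pixels"].min(-1)
    w=P-[.513,-.2193,0];h=np.radians(-12.7);X=w[...,0]*np.cos(h)+w[...,1]*np.sin(h);Y=-w[...,0]*np.sin(h)+w[...,1]*np.cos(h)
    m=(g>75)&(X>-.03)&(X<.118)&(abs(Y)<.06)&(P[...,2]<.05)&(P[...,2]>-.01)
    if n=="top":m&=X>.015
    q=np.c_[X[m],Y[m],P[...,2][m]];print(n,len(q),np.median(q,0).round(4),cv2.minAreaRect((q[:,:2]*1000).astype(np.float32)),np.percentile(q[:,2],[5,95]))
    A=np.c_[q[:,:2],np.ones(len(q))];print("slope deg",np.degrees(np.linalg.lstsq(A,q[:,2],rcond=None)[0][:2]))
a=np.load("top0.npz")["pixels"].astype(int);b=np.load("top6.npz")["pixels"].astype(int)
print("other plate diff",abs(a-b)[200:240,370:405].max())
E
```

```text
clock: 9.98
position: [0.4899, -0.0099, 0.2518]
ee_rot: [0.553, 0.44, -0.553, 0.441]
ft_force: [0.6, -1.1, -0.0]
grip_width: 0.998
top 365 [0.0465 0.0011 0.0155] ((45.67720031738281, 0.4141273498535156), (44.71510696411133, 52.74184799194336), 88.16683197021484) [0.01072565 0.02047225]
slope deg [-0.56297471  1.26941941]
side 295 [0.0387 0.0032 0.0169] ((39.95809555053711, 9.428581237792969), (143.84983825683594, 108.04943084716797), 8.550408363342285) [0.0087016 0.0202356]
slope deg [ 1.28646521 -0.90329307]
other plate diff 9
```

View pics/ab6.png

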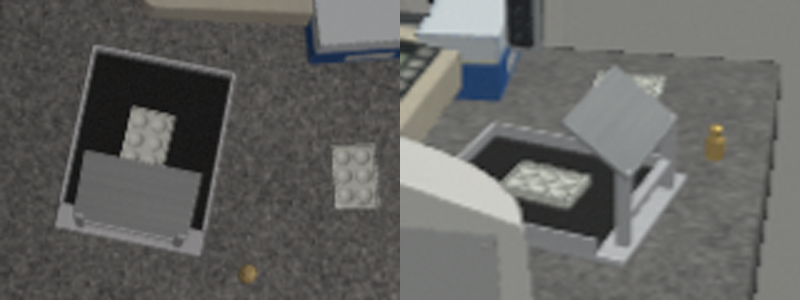

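The plate lies wells up and flat near the tray's middle. The other plate hasn't moved, and the arm is clear of everything. Handing in.

```bash
python3 -c "
from workcell import manip
print(manip.hand_in())"
```

```text
the job is handed in; nothing more can be done
None
```

I gripped the wells-down plate across its 44 mm width, carried it to the stand and let it go. It dropped onto the ramp edge, flipped and came to rest wells up in the tray. I handed the job in at about 10 s on the robot's clock; no verdict is reported.

**Release:** the plate was level and in line with the stand within about 3°. By the side view its middle was about 16–18 mm past the edge and 1.5 mm off the middle in y. Its underside was about 31 mm above the edge.

**Last checks:**
- **Turned plate:** in both views it lies wells up near the tray's middle. The top view's depth data puts it about 46 mm past the edge or slightly less, because the ramp hides its near end. It is flat within about 1.5°, with its top at roughly 15–17 mm. I did not measure its rest directly, but it lay in the same place in two side pictures about a second apart.
- **Other plate:** it has not moved; the image there differs only by noise.
- **Arm:** it stands clear with the gripper open, touching nothing, and the wrist force reads about 1 N.

**Discrepancies:**
- **Ramp edge:** the two cameras disagreed by about 2.5 mm on its position, which is inside the release tolerance.
- **Overshoot:** one transit row was typed about 40 mm too long sideways. I corrected it before lowering the plate, and nothing was touched.
- **Side-view outline:** the automatic outline of the landed plate from the side view also caught the stand's metal parts, so I did not use it. The tray position comes from the top view.

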